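Tighten the castle nut to its next slot and lock it

ROBOT

A 6-joint arm with a two-finger parallel gripper is mounted at the origin on a cart in front of the work surface, level with it; the furniture and walls round the work are solid. World frame = base frame: x ahead of the robot, y to its left, z up, the work surface at z = 0. Lengths are in mm, angles in rad, forces in N, time in s.
With the tool pointing down it reaches from about 350 to 850 mm from the base axis. Payload 8.1 kg.
Tool frame: the origin (TCP) lies on the front face of the gripper's body, between the roots of the fingers; the fingertips stand 73 mm ahead of it and the grasp point (between the pads) lies 54 mm ahead of it; x points along the fingers, y is the direction in which the jaws open and shut, and the axes are right-handed (so a half turn about x gives the same grasp; the last joint's range is limited). The gripper opens to 85 mm and grips with 20 to 120 N. Pads are 22 mm wide; open, the fingers measure 114 mm over their backs; the gripper's body (76 mm by 85 mm) begins 54 mm behind the grasp point. The pads swing forward as they close: fully open they stand 13 mm farther back than shut.
Start: joints at [1.088, 0.13, 1.488, -0, 1.523, -0.085], TCP at [232.414, 553.163, 303.892] pointing down, gripper open.
Joint ranges: [-2.96, 2.96], [-0.89, 2.26], [0.02, 2.5], [-1.34, 4.48], [0, 2.73], [-2.66, 2.66]. Speed limits (rad/s): [2.39, 2.39, 2.79, 3.14, 3.14, 3.14].

INTERFACE

Orientations are given as [roll, pitch, yaw] about the fixed x, y, z axes, in that order (R = Rz(yaw) Ry(pitch) Rx(roll)).
In Python, from station import state, grab_frame, get_calibration, sign_off gives the robot as it stands.
- The arm moves only by the tool send_rows, never from a script. Its argument "series" is a list of rows, each a list of 7 numbers: the shift along the tool's x, y, z in mm, then the turn, a rotation vector about the tool's x, y, z in rad, then the gripper's target within -1 to 1 (fully open at 1, half-way at 0, shut at -1). A call has 1 to 5 rows; each row shifts and turns the commanded pose from where the row before left it, along the tool's axes as they then stand; what a row does not reach is not made up. A row lasts 1/8 s, in which the tool goes at most 62.5 mm and 10.7 degrees, less where a joint would pass 70% of its speed; a pose out of reach is approached as far as the arm can. A call is refused whole if a number of a shift passes 62.5 or a number of a turn 0.188, either way. A call with a gripper value outside its range is refused whole. The fingers move at their own pace and stop on an object; "squeeze" is the grip in N (left out, the last holds). Time passes only in rows, so rows that do not move let the fingers close. It gives the time, the measured TCP pose, the force and the opening at its end, in the units of the state.
- state(): the state, without advancing time (a new reading comes with each control period).
- grab_frame(name): name is "side" or "top"; returns (picture, depth): 400x640x3 uint8, blue, green, red; 400x640 float32, mm along the optical axis (not along the pixel's ray), 0 where there is no reading.
- get_calibration(name): a dict with "camera_matrix" (3x3 intrinsics, pixels), "origin" and "rotation" of the camera in the world. Camera axes: x right, y up, looking along -z (the intrinsics and any distortion apply to the point x, -y, -z); pixel columns grow to the right and rows downward; lengths in mm; the calibration is good to about 2 mm. A picture is of the moment at which its call begins. get_calibration takes no time and is no camera call.
- sign_off(): hands the job in, once; it reports no verdict.
The state is a dict: "clock": time; "q": joint angles; "joint_vel": joint speeds; "effort": joint torques, N m; "position": TCP position; "ee_rot": TCP orientation; "ft_force": force on the tool from outside, world axes, zero at the start; "torque": the same for the moment, N m; "grip_width": opening from 0.0 (shut) to 1.0 (fully open).
Only numpy, scipy, OpenCV 4.12 (cv2) and the standard library are available. Lean on these libraries where they do the work, as an engineer would, in place of code of your own. Each camera call takes 0.05 s, during which the arm holds its last target. There are 200 camera calls.

TASK

Tighten the brass castle nut on the motor spindle, clockwise seen from above, to the next slot that lines up with the cross hole (the red line on the spindle end shows its direction), no farther and not back to the slot before. Then slide the orange-handled lock pin fully home through slot and cross hole, and let go of everything. Leave the dish, the screwdriver and the loupe where they lie.

Things in the scene. Friction and masses are not known exactly. Their poses are not given: they have to be found in the camera images.
- spindle_unit: Motor spindle unit, fixed on the bench. Base plate 100x195x12 mm; round housing 84 mm wide, 40 high; vertical spindle, 26 mm thick, its end 84 mm above the bench with a red line across it; grey pin guide 30 mm wide, 82 high, 47 to 133 mm from the spindle on the unit's -y side. Origin: on the bench, on the spindle axis; z up. Cross hole, red line and pin lie along its y axis, the pin 73.5 mm up.
- nut_centre (a point): Centre of the brass castle nut's hexagon, on the spindle axis. Hexagon 41 mm across flats, 43 to 67 mm above the bench; round castle above it 38 mm wide, to 79 mm, six 9 mm slots, one over each flat. Turns with the nut: z up, y through a slot and square to a flat (as is every 60 degrees on). Grip opposite flats from above; the pair nearest square to the pin clears the guide.
- castle_nut (a joint): Nut angle in rad, growing as it is tightened (clockwise from above). 0 = a slot is lined up with the cross hole; it starts between -0.85 and -0.25, so 0 is the next slot. Slots come every 1.047 rad. The nut is stiff (0.15 N m) and stays where it is left. The pin enters when the nut is within about 0.1 rad of lined up.
- pin_grip (a point): Centre of the lock pin's upright orange handle, 98 mm above the bench: 14 mm wide across the slide (its x), 18 mm along it, 29 mm high (83.5 to 112.5 mm above the bench). Grip it from above across its 14 mm. Its y axis points along the slide towards the nut; the 5 mm steel pin reaches 86 mm ahead of it.
- lock_pin (a joint): Travel of the lock pin in m, growing towards the nut (the unit's +y). It starts at 0 to 0.006 (withdrawn, tip clear of the nut); 0.048 is fully home at its stop, right through nut and spindle. 2 N of friction; stays where it is left; the nut stops it if no slot is in line.
- screw_dish: Bystander: loose round metal dish, 65 mm across, 14 mm high, origin under its centre.
- red_screwdriver: Bystander: loose red screwdriver, 157 mm long, 13 mm high, lying along its y axis, origin under its middle.
- loupe: Bystander: loose black eye loupe, a cup 49 mm across and 36 mm high, origin under its centre.
Not all that is in view belongs to the job. There is more than one size of the spindle_unit; the job needs the larger.

How it is judged:
By the outcome, as a careful person would: the job done as asked, in the order asked, and still so for the second after the job is handed in, with the robot touching nothing.
It also fails if it takes over 38 s, if anything falls off the work surface, if the arm or the gripper's body presses on something with over 40 N, if the wrist force passes 120 N, or if a joint passes its speed limit or range.

## Working session

There is one attempt and no reset: what is moved stays moved. The work goes in short steps, Python scripts to look and compute and a tool call to move; the robot and the scene stay as the last step left them, time stands still between calls to the robot, and variables do not carry over. Pictures are saved under pics/ and viewed, about 8 in all and at most 12, crops included, and the job is handed in when it is done.

Besides the shell and the picture viewer there is one more tool, called after "Call:" in YAML: its name, and indented under it one key for each argument. send_rows: Moves the arm, as the interface text tells. Its arguments: {"type":"object","properties":{"series":{"type":"array"},"squeeze":{"type":"number"}},"required":["series"]}

```bash
mkdir -p pics; cat > h.py <<'E'
import numpy as np, cv2
from station import state, grab_frame, get_calibration
def pts(name,uv,z=None,depth=None):
    "pixels -> world on plane z, or by depth"
    c=get_calibration(name);K=np.array(c["camera_matrix"]);R=np.array(c["rotation"]);o=np.array(c["origin"])
    uv=np.atleast_2d(np.array(uv,float))
    d=np.c_[(uv[:,0]-K[0,2])/K[0,0],-(uv[:,1]-K[1,2])/K[1,1],-np.ones(len(uv))]
    w=d@R.T
    t=(z-o[2])/w[:,2] if z is not None else np.asarray(depth)
    return o+w*np.reshape(t,(-1,1))
E
python3 - <<'E'
from h import *
for n in("side","top"):
    im,d=grab_frame(n);cv2.imwrite(f"pics/{n}0.png",im);np.save(f"pics/{n}0.npy",d);c=get_calibration(n)
    print(n,c)
print(state())
E
```

```text
side {'camera_matrix': array([[395.22132684,   0.        , 323.54407485],
       [  0.        , 395.22132684, 195.85192477],
       [  0.        ,   0.        ,   1.        ]]), 'origin': array([253.1049673 , 531.70404116, 382.99513167]), 'rotation': array([ 1.24939507,  0.01656608, -2.74738926])}
top {'camera_matrix': array([[462.39014831,   0.        , 322.68635393],
       [  0.        , 462.39014831, 199.26458547],
       [  0.        ,   0.        ,   1.        ]]), 'origin': array([ 292.8999129 , -234.11667877, 1314.54760834]), 'rotation': array([ 0.2231601 , -0.00167029, -1.4804738 ])}
{'clock': 0.1, 'q': array([ 1.08759074e+00,  1.31117921e-01,  1.48916856e+00,  1.15055177e-05,
        1.52298756e+00, -8.53727303e-02]), 'joint_vel': array([ 6.55555919e-05, -8.80191310e-04, -2.27431968e-03,  8.76817180e-04,
        1.33228612e-03,  7.87576820e-04]), 'effort': array([ 6.36968925e-04, -5.70951498e+01, -5.01942015e+01, -2.15153700e-04,
        7.94749096e-03,  4.50919430e-06]), 'position': array([232.24196036, 552.83001268, 302.93093997]), 'ee_rot': array([-1.66300344,  1.5691149 , -2.06083686]), 'ft_force': array([-0.19704246, -0.54047846, -1.22125853]), 'torque': array([-0.03290628, -0.01763122,  0.02705141]), 'grip_width': 0.9982775616632001}
```

View pics/side0.png

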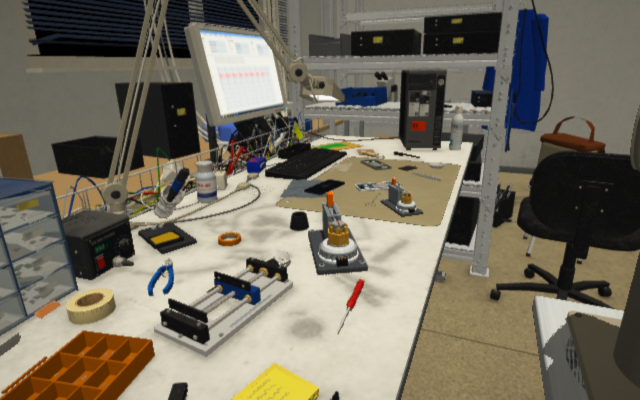

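View pics/top0.png

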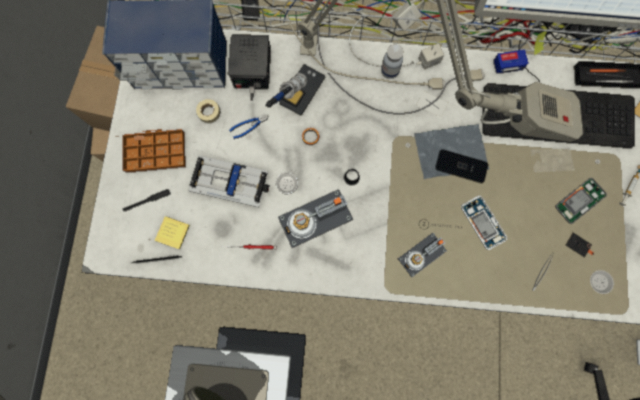

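The larger unit (top pixel about (315,218), side about (338,240)) is the one for the job. The look-alike is the smaller unit at top (420,255), side (404,200). Next, a close crop and a measurement.

```bash
sed -i 's/R=np.array(c\["rotation"\])/R=Rot.from_euler("xyz",c["rotation"]).as_matrix()/; 1a from scipy.spatial.transform import Rotation as Rot' h.py
python3 - <<'E'
from h import *
a=cv2.imread("pics/top0.png");b=cv2.imread("pics/side0.png")
A=cv2.resize(a[185:250,270:360],(800,578),interpolation=cv2.INTER_CUBIC)
B=cv2.resize(b[185:280,290:440],(800,507),interpolation=cv2.INTER_CUBIC)
cv2.imwrite("pics/c1.png",np.vstack([cv2.resize(A,(415,300)),cv2.resize(B,(415,263))]))
for n,im in(("top",a),("side",b)):
    h=cv2.cvtColor(im,cv2.COLOR_BGR2HSV)
    for nm,lo,hi in(("orange",(4,170,150),(13,255,255)),("brass",(15,100,90),(24,255,255))):
        m=cv2.inRange(h,lo,hi);k,l,s,c=cv2.connectedComponentsWithStats(m)
        d=np.load(f"pics/{n}0.npy")
        for i in range(1,k):
            if s[i,4]>12 and 270<c[i][0]<460 and 150<c[i][1]<290:
                D=np.median(d[l==i]);print(n,nm,s[i],c[i].round(1),D.round(0),pts(n,c[i],depth=D).round(0))
E
```

```text
top orange [335 198   5   6  20] [337.2 200.6] 1232.0 [[ 564. -250.  113.]]
top brass [294 214  15  15  74] [301.5 223.2] 1261.0 [[ 502. -159.   70.]]
top brass [412 255   7   9  23] [414.1 259.8] 1258.0 [[ 433. -473.   52.]]
side orange [393 178   3   7  16] [394.3 180.7] 1114.0 [[ 485. -531.   68.]]
side orange [327 191   6  14  64] [329.8 198.1] 881.0 [[ 565. -242.  100.]]
side brass [357 150   5   5  16] [359.2 151.9] 1792.0 [[  787. -1156.     3.]]
side brass [364 150  12   7  49] [369.5 153. ] 1733.0 [[  727. -1116.    11.]]
side brass [402 192  11  11  87] [406.9 197.9] 1053.0 [[ 436. -472.   42.]]
side brass [328 223  21  23 357] [337.8 235.5] 784.0 [[ 508. -141.   60.]]
side brass [275 273   6   7  23] [278.  275.6] 708.0 [[575. -13.  25.]]
```

View pics/c1.png

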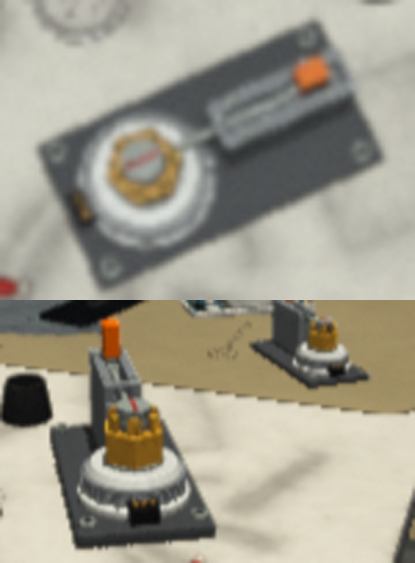

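```bash
python3 - <<'E'
from h import *
s=state();R=Rot.from_euler("xyz",s["ee_rot"]).as_matrix();print("tool axes cols\n",R.round(3))
ims={n:[grab_frame(n)[0] for _ in range(4)] for n in("top","side")}
t=np.mean(ims["top"],0);b=np.mean(ims["side"],0);print("noise",np.std(ims["top"],0).mean())
cv2.imwrite("pics/tm.png",t);cv2.imwrite("pics/sm.png",b)
z=lambda im,x,y,w,h,W,H:cv2.resize(im[y:y+h,x:x+w],(W,H),interpolation=cv2.INTER_CUBIC)
cv2.imwrite("pics/c2.png",np.hstack([z(t,288,210,28,28,400,400),z(b,320,214,34,34,400,400)]))
# base plate dark contour in the top view -> yaw
h=cv2.cvtColor(t.astype(np.uint8),cv2.COLOR_BGR2HSV)
m=np.zeros(t.shape[:2],np.uint8);m[183:255,270:362]=(t.mean(2)[183:255,270:362]<125)*255
m=cv2.morphologyEx(m,cv2.MORPH_CLOSE,np.ones((5,5)))
c=max(cv2.findContours(m,0,2)[0],key=cv2.contourArea)
w=pts("top",c[:,0,:],z=12)[:,:2].astype(np.float32)
print(cv2.minAreaRect(w));print(cv2.boxPoints(cv2.minAreaRect(w)).round(0))
# red line
sub=t[210:236,288:316];red=np.clip(sub[...,2]-sub[...,:2].max(2)-15,0,None);hh=h[210:236,288:316,0];red[(hh>10)&(hh<165)]=0
v,u=np.nonzero(red);print(len(u));p=pts("top",np.c_[u+288,v+210],z=84)[:,:2];wt=red[v,u]
mu=np.average(p,axis=0,weights=wt);C=np.cov(p.T,aweights=wt);e=np.linalg.eigh(C);print("red",mu,e[0]**.5,np.degrees(np.arctan2(*e[1][::-1,1])))
for nm,lo,hi in(("brass",(12,90,70),(26,255,255)),):
    M=cv2.inRange(h,lo,hi);k,l,st,ce=cv2.connectedComponentsWithStats(M)
    i=l[223,int(ce[0][0])*0+297];print(st[i],ce[i])
E
```

```text
tool axes cols
 [[-0.001  0.387  0.922]
 [-0.001  0.922 -0.387]
 [-1.    -0.002 -0.   ]]
noise 0.7730979589661753
((530.9645385742188, -193.3168182373047), (100.33958435058594, 194.98133850097656), 30.69249725341797)
[[ 438. -135.]
 [ 538. -303.]
 [ 624. -252.]
 [ 524.  -84.]]
14
red [ 510.53628614 -155.55049428] [1.12470564 6.08136953] 120.32132929697951
[     0      0    640    400 249111] [324.09750673 201.58902256][ WARN:0@13.620] global loadsave.cpp:1063 imwrite_ Unsupported depth image for selected encoder is fallbacked to CV_8U.
```

View pics/c2.png

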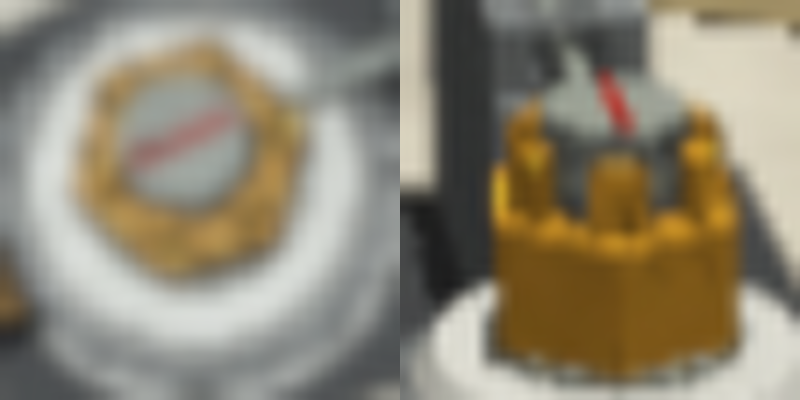

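```bash
python3 - <<'E'
from h import *
cr=np.array([(207,40),(305,112),(287,245),(172,283),(80,200),(95,85)])/(400/28)-.5+[288,210]
p=pts("top",cr,z=67)[:,:2];c=p.mean(0);a=np.degrees(np.arctan2(*(p-c).T[::-1]));print("centre",c,"r",np.linalg.norm(p-c,axis=1).round(1),"corner mod 60",(a%60).round(1))
# stereo: red line centre and handle, both views
cal=lambda n,uv:(pts(n,uv,depth=[0])[0],pts(n,uv,depth=[1000])[0])
def tri(ut,us):
    A=[];B=[]
    for n,u in(("top",ut),("side",us)):
        o,q=cal(n,u);d=(q-o)/np.linalg.norm(q-o);P=np.eye(3)-np.outer(d,d);A.append(P);B.append(P@o)
    x=np.linalg.solve(sum(A),sum(B));return x.round(1),[np.linalg.norm(P@x-b).round(1) for P,b in zip(A,B)]
ut=np.array([183,139])/(400/28)-.5+[288,210];us=np.array([616-400,101])/(400/34)-.5+[320,214]
print("spindle end",tri(ut,us));print("handle",tri((337.2,200.6),(329.8,198.1)))
S=pts("side",[us],z=84);print(S,pts("top",[(337.2,200.6)],z=112),pts("side",[(329.8,198.1)],z=100))
K=(np.array([622-400,270])/(400/34)-.5+[320,214]);L=(np.array([[497-400,250],[740-400,250]])/(400/34)-.5+[320,214])
print("near corner ray",pts("side",[K],z=55),pts("side",L,z=60))
E
```

```text
centre [ 509.60313658 -156.61304159] r [23.7 23.8 24.7 23.9 22.5 23.7] corner mod 60 [58.3 58.7 53.7 57.1 55.1 56.8]
spindle end (array([ 512. , -155.3,   82.7]), [np.float64(1.2), np.float64(1.2)])
handle (array([ 568.3, -250.5,   96.7]), [np.float64(0.1), np.float64(0.1)])
[[ 512.13632543 -152.43476127   84.        ]] [[ 564.74397033 -250.35375769  112.        ]] [[ 564.71161121 -241.46526893  100.        ]]
near corner ray [[ 509.55428495 -148.05208488   55.        ]] [[ 528.37977216 -137.95521572   60.        ]
 [ 489.81470937 -152.34265439   60.        ]]
```

Call:
send_rows:
  series:
    - [0,-42,40.8,0,0,0,1]
    - [0,-42,40.8,0,0,0,1]
    - [0,-42,40.8,0,0,0,1]
    - [0,-42,40.8,0,0,0,1]
    - [0,-42,40.8,0,0,0,1]

```text
clock: 1.12
position: [339.5, 278.9, 304.1]
ee_rot: [0.848, 1.57, 0.451]
ft_force: [1.5, 0.4, 0.8]
grip_width: 1.001
```

Call:
send_rows:
  series:
    - [0,-42,40.8,0,0,0,1]
    - [0,-42,40.8,0,0,0,1]
    - [0,-42,40.8,0,0,0,1]
    - [0,-42,40.8,0,0,0,1]
    - [0,-42,40.8,0,0,0,1]

```text
clock: 1.75
position: [446.3, 5.9, 304.4]
ee_rot: [0.402, 1.569, 0.004]
ft_force: [0.6, 0.3, -0.0]
grip_width: 1.001
```

Call:
send_rows:
  series:
    - [0,-42,40.8,0,0,0,1]
    - [0,-42,40.8,0,0,0,1]
    - [0,-42,40.8,0,0,0,1]
    - [20,0,0,0.15,0,0,1]
    - [20,0,0,0.15,0,0,1]

```text
clock: 2.38
position: [510.0, -156.8, 263.4]
ee_rot: [0.572, 1.571, -0.132]
ft_force: [0.0, -0.4, 1.8]
grip_width: 0.998
```

Call:
send_rows:
  series:
    - [20,0,0,0.15,0,0,1]
    - [20,0,0,0.15,0,0,1]
    - [10,0,0,0.137,0,0,1]
    - [0,0,0,0,0,0,1]

```text
clock: 2.88
position: [509.3, -155.5, 212.9]
ee_rot: [-2.38, 1.569, 2.769]
ft_force: [-0.4, -0.4, 0.1]
grip_width: 1.003
```

```bash
cat >> h.py <<'E'
def off(x,y,z,jaw):
    "shift in tool axes to TCP goal, and turn about tool x to put the jaws at angle jaw (deg, mod 180)"
    s=state();R=Rot.from_euler("xyz",s["ee_rot"]).as_matrix();p=s["position"]
    j=np.degrees(np.arctan2(R[1,1],R[0,1]))
    print("clock",round(s["clock"],2),"pos",p.round(1),"jaw",j.round(2),"F",s["ft_force"].round(1),"T",s["torque"].round(2),"w",round(s["grip_width"],4),"down",R[:,0].round(3),"q6",s["q"][5].round(2))
    print("shift",(R.T@(np.array([x,y,z])-p)).round(1),"turn",np.radians(-((jaw-j+90)%180-90)).round(3))
E
python3 - <<'E'
from h import *
off(510.5,-155.8,180,25)
t,_=grab_frame("top");b,_=grab_frame("side")
cv2.imwrite("pics/p3.png",np.hstack([cv2.resize(t[150:280,240:400],(400,325)),cv2.resize(b[130:260,260:420],(400,325))]))
print(get_calibration("side")["origin"])
E
```

```text
clock 2.88 pos [ 509.3 -155.5  212.9] jaw 25.03 F [-0.4 -0.4  0.1] T [-0.01 -0.03 -0.01] w 1.0029 down [-0.002  0.001 -1.   ] q6 -0.83
shift [32.9  1.   0.9] turn 0.0
[253.1049673  531.70404116 382.99513167]
```

View pics/p3.png

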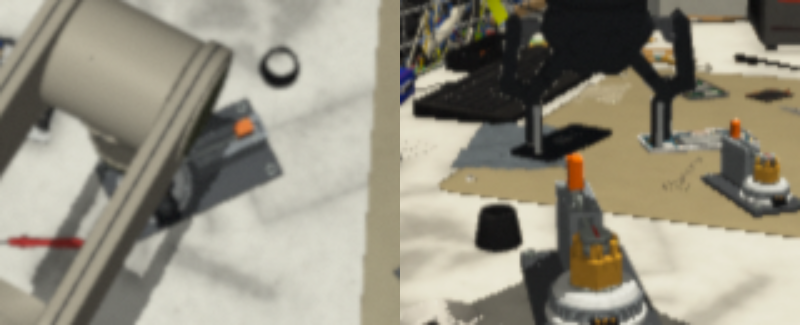

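Call:
send_rows:
  series:
    - [30,1,0.9,0,0,0,1]
    - [30,0,0,0,0,0,1]
    - [20,0,0,0,0,0,1]
    - [8,0,0,0,0,0,1]

```text
clock: 3.48
position: [510.9, -156.0, 125.4]
ee_rot: [-2.396, 1.57, 2.754]
ft_force: [-0.8, -0.4, 1.0]
grip_width: 1.001
```

Call:
send_rows:
  series:
    - [0,0,0,0,0,0,0.2]
    - [0,0,0,0,0,0,0.2]
    - [0,0,0,0,0,0,0.2]
  squeeze: 30

```text
clock: 3.85
position: [511.8, -156.4, 127.0]
ee_rot: [0.723, 1.569, -0.412]
ft_force: [-0.6, 0.1, 0.6]
grip_width: 0.6
```

```bash
python3 - <<'E'
from h import *
off(510.5,-155.8,125,25)
b,_=grab_frame("side")
cv2.imwrite("pics/p4.png",cv2.resize(b[150:290,270:430],(800,600),interpolation=cv2.INTER_CUBIC)[:, :])
E
```

```text
clock 3.85 pos [ 511.8 -156.4  127. ] jaw 24.99 F [-0.6  0.1  0.6] T [-0.03 -0.   -0.03] w 0.6002 down [ 0.002 -0.001 -1.   ] q6 -0.83
shift [ 2.  -1.  -1.1] turn -0.0
```

View pics/p4.png

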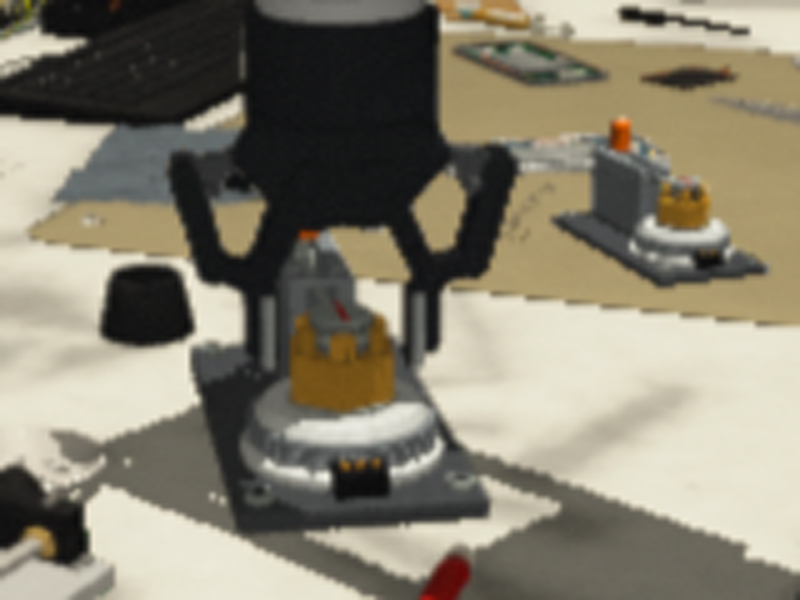

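```bash
python3 - <<'E'
from h import *
for u,v in((260,368),(420,352)):
    q=np.array([[270+u/5,150+v*140/600]])
    for z in(45,52,59,66):print(u,z,pts("side",q,z=z).round(0))
E
```

```text
260 45 [[ 550. -160.   45.]]
260 52 [[ 544. -145.   52.]]
260 59 [[ 538. -131.   59.]]
260 66 [[ 532. -117.   66.]]
420 45 [[ 494. -201.   45.]]
420 52 [[ 489. -186.   52.]]
420 59 [[ 484. -171.   59.]]
420 66 [[ 479. -155.   66.]]
```

Call:
send_rows:
  series:
    - [7,0,0,0,0,0,0.2]
    - [0,0,0,0,0,0,-0.2]
    - [0,0,0,0,0,0,-0.4]
    - [0,0,0,0,0,0,-0.4]
    - [0,0,0,0,0,0,-0.4]
  squeeze: 40

```text
clock: 4.53
position: [511.6, -155.5, 118.6]
ee_rot: [1.893, 1.569, 0.758]
ft_force: [4.5, 3.1, -2.6]
grip_width: 0.469
```

```bash
python3 - <<'E'
from h import *
off(510.5,-155.8,118,0.5)
E
```

```text
clock 4.53 pos [ 511.6 -155.5  118.6] jaw 24.98 F [ 4.5  3.1 -2.6] T [ 0.52 -0.72 -0.11] w 0.4695 down [ 0.001  0.001 -1.   ] q6 -0.83
shift [ 0.6 -1.1 -0.2] turn 0.427
```

Call:
send_rows:
  series:
    - [0,0.5,0,0,0,0,-0.4]
    - [0,0,0,0.107,0,0,-0.4]
    - [0,0,0,0.107,0,0,-0.4]
    - [0,0,0,0.107,0,0,-0.4]
    - [0,0,0,0.106,0,0,-0.4]
  squeeze: 60

```text
clock: 5.15
position: [512.0, -155.4, 118.7]
ee_rot: [2.259, 1.57, 0.694]
ft_force: [4.6, 2.7, -2.6]
grip_width: 0.462
```

Call:
send_rows:
  series:
    - [0,0,0,0,0,0,-0.4]
    - [0,0,0,0,0,0,-0.4]

```text
clock: 5.4
position: [512.0, -155.4, 118.7]
ee_rot: [2.239, 1.57, 0.677]
ft_force: [5.2, 3.2, -2.5]
grip_width: 0.464
```

```bash
python3 - <<'E'
from h import *
off(510.5,-155.8,118,0.5)
b=np.mean([grab_frame("side")[0] for _ in range(2)],0)
cv2.imwrite("pics/p5.png",cv2.resize(b[212:262,310:370].astype(np.uint8),(720,600),interpolation=cv2.INTER_CUBIC))
E
```

```text
clock 5.4 pos [ 512.  -155.4  118.7] jaw 0.51 F [ 5.2  3.2 -2.5] T [ 0.54 -0.81 -0.12] w 0.4644 down [ 0.001  0.001 -1.   ] q6 -0.4
shift [ 0.7 -1.5  0.4] turn 0.0
```

View pics/p5.png

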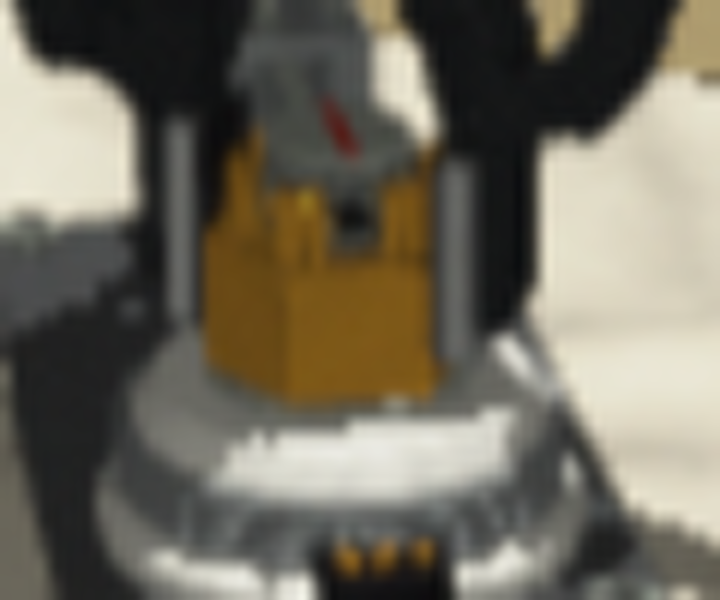

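Call:
send_rows:
  series:
    - [0,0,0,0,0,0,0.4]
    - [0,0,0,0,0,0,0.4]
    - [-30,0,0,0,0,0,0.4]
    - [-55,0,0,0,0,0,0.4]
    - [0,0,0,0,0,0,0.4]

```text
clock: 6.12
position: [514.3, -157.2, 209.6]
ee_rot: [1.131, 1.561, -0.431]
ft_force: [1.1, -0.9, -0.1]
grip_width: 0.697
```

Call:
send_rows:
  series:
    - [0,27,48,0,0,0,0.1]
    - [0,27,48,0,0,0,0.1]
    - [0,0,0,-0.175,0,0,0.1]
    - [0,0,0,-0.175,0,0,0.1]
    - [0,0,0,-0.174,0,0,0.1]

```text
clock: 6.75
position: [566.0, -251.6, 202.5]
ee_rot: [-2.461, 1.569, 2.789]
ft_force: [0.2, 0.7, -0.1]
grip_width: 0.551
```

Call:
send_rows:
  series:
    - [0,0,0,0,0,0,0.1]

```text
clock: 6.88
position: [566.0, -251.4, 202.9]
ee_rot: [-2.428, 1.569, 2.816]
ft_force: [-0.2, -0.4, -0.6]
grip_width: 0.552
```

```bash
python3 - <<'E'
from h import *
off(566.7,-250.3,161,30.5)
b=np.mean([grab_frame("side")[0] for _ in range(2)],0)
cv2.imwrite("pics/p6.png",cv2.resize(b[150:260,270:400].astype(np.uint8),(709,600),interpolation=cv2.INTER_CUBIC))
E
```

```text
clock 6.88 pos [ 566.  -251.4  202.9] jaw 30.46 F [-0.2 -0.4 -0.6] T [-0.03 -0.01  0.02] w 0.5516 down [-0.001  0.    -1.   ] q6 -1.03
shift [41.9  1.2 -0.6] turn -0.001
```

View pics/p6.png

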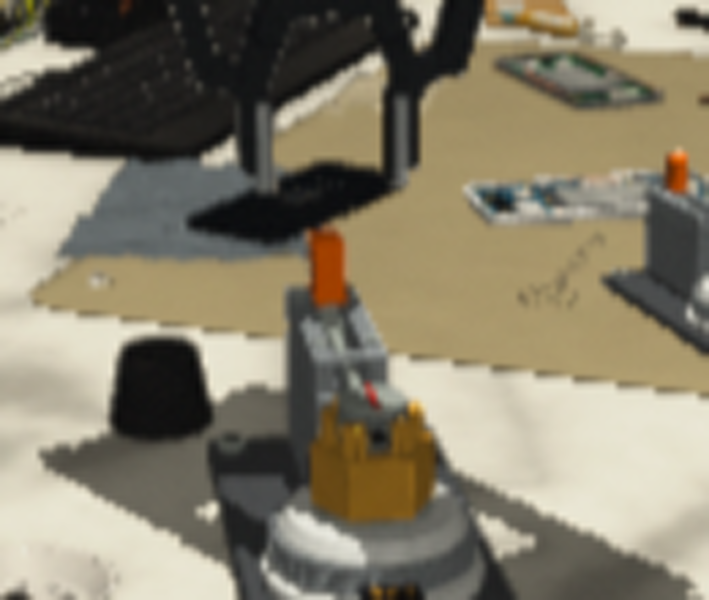

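Call:
send_rows:
  series:
    - [25,0.7,0,0,0,0,0.1]
    - [17,0,0,0,0,0,0.1]
    - [0,0,0,0,0,0,-0.5]
    - [0,0,0,0,0,0,-0.9]
    - [0,0,0,0,0,0,-0.9]
  squeeze: 25

```text
clock: 7.6
position: [567.3, -251.0, 162.3]
ee_rot: [0.862, 1.57, -0.176]
ft_force: [0.9, 0.0, -4.7]
grip_width: 0.16
```

Call:
send_rows:
  series:
    - [0,0,0,0,0,0,-0.9]
    - [0,0,0,0,0,0,-0.9]

```text
clock: 7.85
position: [567.3, -251.0, 162.2]
ee_rot: [0.871, 1.57, -0.167]
ft_force: [0.8, 1.2, -2.3]
grip_width: 0.156
```

```bash
python3 - <<'E'
from h import *
off(566.7,-250.3,161,30.5)
E
```

```text
clock 7.85 pos [ 567.3 -251.   162.2] jaw 30.54 F [ 0.8  1.2 -2.3] T [ 0.17 -0.19 -0.1 ] w 0.1561 down [ 0.001 -0.    -1.   ] q6 -1.03
shift [ 1.2 -0.2 -0.9] turn 0.001
```

Gripped: opening 13.3 mm, against 14 mm expected. Sliding towards the nut.

Call:
send_rows:
  series:
    - [0,0,-8,0,0,0,-0.9]
    - [0,0,-8,0,0,0,-0.9]
    - [0,0,0,0,0,0,-0.9]

```text
clock: 8.22
position: [558.7, -236.3, 162.2]
ee_rot: [2.743, 1.57, 1.706]
ft_force: [0.9, 2.0, 0.1]
grip_width: 0.155
```

Call:
send_rows:
  series:
    - [0,0,-6,0,0,0,-0.9]
    - [0,0,-6,0,0,0,-0.9]
    - [0,0,-6,0,0,0,-0.9]
    - [0,0,-4,0,0,0,-0.9]
    - [0,0,0,0,0,0,-0.9]

```text
clock: 8.85
position: [547.8, -217.7, 162.2]
ee_rot: [2.257, 1.57, 1.22]
ft_force: [3.4, 3.2, 1.1]
grip_width: 0.157
```

```bash
python3 - <<'E'
from h import *
off(567.3-.508*48,-251+.862*48,162,30.5)
E
```

```text
clock 8.85 pos [ 547.8 -217.7  162.2] jaw 30.56 F [3.4 3.2 1.1] T [ 0.67 -0.56 -0.07] w 0.1573 down [ 0.     0.001 -1.   ] q6 -1.0
shift [ 0.2 -0.1 -9.4] turn 0.001
```

Call:
send_rows:
  series:
    - [0,0,-3,0,0,0,-0.9]
    - [0,0,-2,0,0,0,-0.9]
    - [0,0,0,0,0,0,-0.9]

```text
clock: 9.22
position: [545.6, -213.9, 162.2]
ee_rot: [0.942, 1.57, -0.096]
ft_force: [4.9, 2.2, -0.1]
grip_width: 0.155
```

Call:
send_rows:
  series:
    - [0,0,-2,0,0,0,-0.9]
    - [0,0,0,0,0,0,-0.9]

```text
clock: 9.48
position: [544.6, -212.2, 162.2]
ee_rot: [0.942, 1.57, -0.095]
ft_force: [4.7, 1.7, -0.7]
grip_width: 0.158
```

Call:
send_rows:
  series:
    - [0,0,-2,0,0,0,-0.9]
    - [0,0,0,0,0,0,-0.9]

```text
clock: 9.72
position: [544.2, -211.7, 162.3]
ee_rot: [0.332, 1.567, -0.706]
ft_force: [10.4, -4.0, -6.3]
grip_width: 0.154
```

```bash
python3 - <<'E'
from h import *
off(567.3-.508*48,-251+.862*48,162,30.5)
E
```

```text
clock 9.72 pos [ 544.2 -211.7  162.3] jaw 30.52 F [10.4 -4.  -6.3] T [-0.83 -1.66 -0.06] w 0.1538 down [ 0.003 -0.003 -1.   ] q6 -0.99
shift [ 0.2 -0.  -2.5] turn 0.0
```

Call:
send_rows:
  series:
    - [0,0,-1.5,0,0,0,-0.9]
    - [0,0,0,0,0,0,-0.9]
    - [0,0,0,0,0,0,-0.9]

```text
clock: 10.1
position: [544.0, -211.5, 162.3]
ee_rot: [0.288, 1.564, -0.75]
ft_force: [14.1, -9.7, -11.9]
grip_width: 0.157
```

```bash
python3 - <<'E'
from h import *
off(567.3-.508*48,-251+.862*48,162,30.5)
E
```

```text
clock 10.1 pos [ 544.  -211.5  162.3] jaw 30.5 F [ 14.1  -9.7 -11.9] T [-1.66 -2.4  -0.04] w 0.157 down [ 0.005 -0.004 -1.   ] q6 -0.99
shift [ 0.3 -0.  -2.1] turn -0.0
```

Call:
send_rows:
  series:
    - [0,0,1.5,0,0,0,-0.9]
    - [0,0,0,0,0,0,0.1]
    - [0,0,0,0,0,0,0.1]
    - [0,0,0,0,0,0,0.1]
    - [-30,0,0,0,0,0,0.1]

```text
clock: 10.72
position: [541.3, -209.6, 189.2]
ee_rot: [-2.534, 1.564, 2.711]
ft_force: [-0.6, 0.6, 0.1]
grip_width: 0.549
```

Call:
send_rows:
  series:
    - [-50,0,0,0,0,0,0.1]
    - [-50,0,0,0,0,0,0.1]
    - [0,0,0,0,0,0,0.1]

```text
clock: 11.1
position: [545.1, -211.5, 297.9]
ee_rot: [0.561, 1.561, -0.477]
ft_force: [0.2, -0.7, 0.3]
grip_width: 0.552
```

```bash
python3 - <<'E'
from h import *
off(567.3-.508*48,-251+.862*48,162,30.5)
b,d=grab_frame("side");t,_=grab_frame("top")
h=cv2.cvtColor(b,cv2.COLOR_BGR2HSV);m=cv2.inRange(h,(4,170,130),(13,255,255));k,l,s,c=cv2.connectedComponentsWithStats(m)
for i in range(1,k):
    if s[i,4]>30 and 300<c[i][0]<360 and 170<c[i][1]<250:
        p=pts("side",[c[i]],z=97)[0];print(s[i],c[i],p.round(1),"from start-view",(p-pts("side",[(329.8,198.1)],z=97)[0]).round(1))
A=cv2.resize(b[180:260,290:380],(675,600),interpolation=cv2.INTER_CUBIC)
cv2.imwrite("pics/p7.png",A);cv2.imwrite("pics/t7.png",t)
E
```

```text
clock 11.1 pos [ 545.1 -211.5  297.9] jaw 30.54 F [ 0.2 -0.7  0.3] T [ 0.03  0.03 -0.01] w 0.5519 down [ 0.008 -0.004 -1.   ] q6 -0.99
shift [135.9  -1.6  -3.8] turn 0.001
[330 199   7  14  82] [333.36585366 205.67073171] [ 542.3 -205.7   97. ] from start-view [-25.7  44.    0. ]
```

View pics/p7.png

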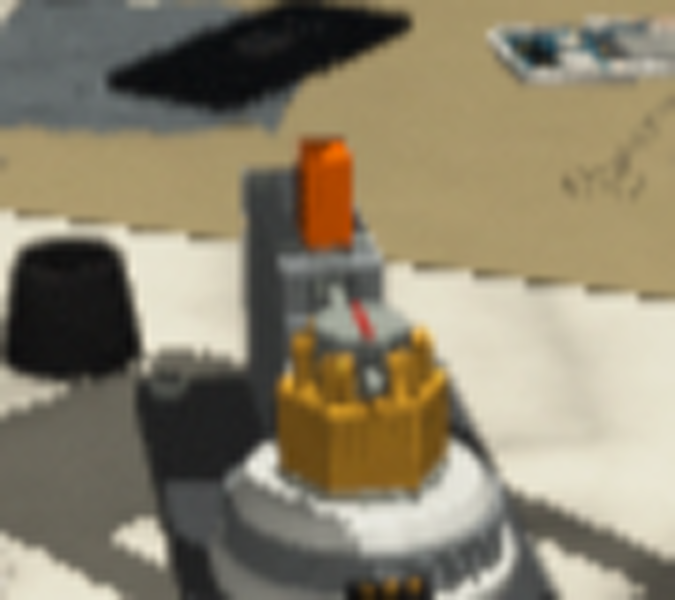

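```bash
python3 -c "
from station import *
print(sign_off())"
```

```text
the job is handed in; nothing more can be done
None
```

I tightened the castle nut on the larger unit to the next slot and slid the lock pin home. Then I let go, raised the arm clear and handed the job in at about 11 s of robot time.

- **Nut:** I gripped it on opposite flats and turned it about 0.43 rad clockwise. The side view then showed the cross hole centred in the slot, to about 0.03 rad.
- **Pin:** It slid 45.6 mm, then stopped hard: the force rose to about 15 N with only 0.2 mm more movement. That fits the 48 mm home position if the pin started about 2.4 mm in, which I did not measure separately. In the last side view its tip shows through the near slot.
- **Hand-off:** At the end the gripper was open, the tool (TCP) was 298 mm up, and the wrist force was about zero.
- **Checks that disagreed:**
  - The two views put the nut's starting angle 4 to 5 degrees apart. I used a value between them.
  - The last side image gave about 51 mm of handle travel against 45.6 mm from the arm. I trusted the arm, because the image figure uses the outline of a partly shaded handle.
- **Bystanders:** I did not touch the dish, screwdriver or loupe. The loupe looked unmoved in the last view, but I did not check the positions of the dish and screwdriver again.

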